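# Bring the tall spice jar to the front of the carousel and hold it there

### The arm

A 6-joint arm with a two-finger parallel gripper is mounted at the origin on the work surface. World frame = base frame: x ahead of the robot, y to its left, z up, the work surface at z = 0. Lengths are in mm, angles in rad, forces in N, time in s.
With the tool pointing down it reaches from about 300 to 750 mm from the base axis. Payload 8.5 kg.
Tool frame: the origin (TCP) lies midway between the tips of the shut fingers; the grasp point (between the pads) lies 19 mm behind it; z points along the fingers, y is the line along which they close (so a half turn about z gives the same grasp; the last joint's range is limited). The gripper opens to 85 mm and grips with 20 to 120 N. Pads are 22 mm wide; open, the fingers measure 114 mm over their backs; the gripper's body (76 mm by 85 mm) begins 54 mm behind the grasp point. The pads swing forward as they close: fully open they stand 13 mm farther back than shut.
Start: joints at [0.89, 0.381, 1.297, -0, 1.464, -0.215], TCP at [247.014, 491.39, 202.422] pointing down, gripper open.
Joint ranges: [-3.11, 3.11], [-0.89, 2.33], [0.22, 2.48], [-1.42, 4.56], [0.17, 2.85], [-2.88, 2.88]. Speed limits (rad/s): [2.39, 2.39, 3.14, 3.14, 3.14, 3.14].

### API

Orientations are given as a unit quaternion [x, y, z, w].
In Python, from plant import state, snapshot, get_calibration, hand_in gives the robot as it stands.
- The arm moves only by the tool apply_moves, never from a script. Its argument "series" is a list that holds one entry, the list of rows, each a list of 7 numbers: the turn, a rotation vector about the world's x, y, z scaled (see below), then the shift along the world's x, y, z scaled (see below), then the closure, from -1 (fully open) to 1 (shut), so that 0 is half open. In form: [[[ax, ay, az, tx, ty, tz, fingers], ...]]. A call has 1 to 5 rows; each row is the pose to reach, as a shift and turn from the pose commanded when the call began; what a row does not reach only later rows make up. The controller multiplies each number of a shift by 0.4 m and each number of a turn by 45 degrees. A row lasts 1/8 s, in which the tool goes at most 62.5 mm and 10.7 degrees, less where a joint would pass 70% of its speed; a pose out of reach is approached as far as the arm can. A call with a number of a shift or a turn outside -1 to 1 is refused whole. A call with a gripper value outside its range is refused whole. The fingers move at their own pace and stop on an object; "grip_force" is the grip in N (left out, the last holds). Time passes only in rows, so rows that repeat a pose let the fingers close. It gives the time, the measured TCP pose, the force, the opening and the grip force at its end, in the units of the state.
- state(): the state, without advancing time (a new reading comes with each control period).
- snapshot(name): name is "side" or "top"; returns (picture, depth): 384x512x3 uint8, blue, green, red; 384x512 float32, mm along the optical axis (not along the pixel's ray), 0 where there is no reading.
- get_calibration(name): a dict with "fx", "fy", "cx", "cy" (pixels), "cam_to_world" (4x4, takes a point from camera to world coordinates). Camera axes: x right, y up, looking along -z (the intrinsics and any distortion apply to the point x, -y, -z); pixel columns grow to the right and rows downward; lengths in mm; the calibration is good to about 2 mm. A picture is of the moment at which its call begins. get_calibration takes no time and is no camera call.
- hand_in(): hands the job in; it is judged then, once.
The state is a dict: "t": time; "joints": joint angles; "qd": joint speeds; "tau": joint torques, N m; "tool_pos": TCP position; "tool_rot": TCP orientation; "ft_force": force on the tool from outside, world axes, zero at the start; "wrist_torque": the same for the moment, N m; "opening": opening from 0.0 (shut) to 1.0 (fully open); "grip_force": force on a finger pad.
Only numpy, scipy, OpenCV 4.12 (cv2) and the standard library are available. Lean on these libraries where they do the work, as an engineer would, in place of code of your own. Each camera call takes 0.05 s, during which the arm holds its last target. There are 200 camera calls.

### The job

Turn the spice carousel until the tall jar (the one with the paper band and a knob on its lid) stands squarely over the tab at the front of the foot, so that the jar can be opened. Finish while holding: the wooden bar handle on top of the centre post firmly gripped, and the turntable kept still. Take as many grips as you need, and leave the bowl and the tub where they are.

Things in the scene. Friction and masses are not known exactly. Their poses are not given: they have to be found in the camera images.
- turntable (a joint): Angle of the turntable (tray, jars and bar handle, turning as one on an upright axle in a fixed foot), rad: 0 or any whole turn when the tall jar is exactly over the front tab, growing counter-clockwise seen from above. Starts 0.7 to 5.58, turns endlessly both ways, light friction (0.06 N m), stays where it is left.
- carousel: The fixed foot; origin on the axle at counter height, front tab along its -x axis. The tab is a flat steel tongue 26 mm wide, 10 mm thick, round-ended, on the counter, reaching 178 mm from the axle, roughly towards the robot. The steel tray above is 234 mm across, top 27 mm up, with five jars locked in even spacing (72 degrees), their axes 85 mm from the axle.
- handle_mid (a point): Middle of the wooden bar handle, on the axle, 194 mm above the counter. The bar is level, 66 mm long, 16 mm thick, 36 mm high (176 to 212 mm above the counter), on a post 22 mm across; highest part of the carousel. Its length lies along the line from the axle to the tall jar; x axis along the bar, away from the tall jar, z up. Grip it from above across its thickness.
- tall_jar_lid (a point): Top centre of the tall jar's flat steel lid (55 mm across), under its knob, 142 mm above the counter, 85 mm from the axle. Glass jar 52 mm across, 110 mm high, paper band round it, black lid knob 20 mm across, 15 mm high (top at 157 mm). The four other jars are as wide but 80 mm high (tops at 112 mm), plain flat lids, no band.
- front_mark (a point): The place for the tall jar's axis: point of the fixed foot 85 mm from the axle in the direction of the front tab, 14 mm above the counter, hidden under the tray.
- bowl: Blue ceramic bowl, 130 mm across, 60 mm high, loose; origin under its centre. A bystander.
- tub: Closed round plastic tub, 112 mm across, 91 mm high, loose; origin under its centre. A bystander.

How it is judged (in metres and radians):
At the end, for the whole second after the job is handed in: The bar handle is still gripped by the fingers (over 4 N, grasp point within 35 mm of the bar's middle), the tall jar's axis is within 10 mm of its place over the front tab seen from above, the turntable is still (under 0.05 rad/s), bowl and tub are within 30 mm of where they stood (horizontal distance between tall_jar_lid and front_mark below 0.01 m and contact force between the fingers and turntable above 4 N and distance between the grasp point and handle_mid below 0.035 m and velocity of joint turntable between -0.05 and 0.05 rad/s and distance of each of bowl, tub from where it was at the start of the episode below 0.03 m); the arm keeps its last pose, push and grip.
It fails at once if the bowl is moved more than 30 mm (distance of bowl from where it was at the start of the episode above 0.03 m).
It fails at once if the tub is moved more than 30 mm (distance of tub from where it was at the start of the episode above 0.03 m).
It also fails if it takes over 64 s, if anything falls off the work surface, if the arm or the gripper's body presses on something with over 40 N, if the wrist force passes 120 N, or if a joint passes its speed limit or range.

## Working session

There is one attempt and no reset: what is moved stays moved. The work goes in short steps, Python scripts to look and compute and a tool call to move; the robot and the scene stay as the last step left them, time stands still between calls to the robot, and variables do not carry over. Pictures are saved under pics/ and viewed, at most 10 in all, crops included, and the job is handed in when it is done.

Besides the shell and the picture viewer there is one more tool, called as name(argument=value, ...) on one line, values as JSON. apply_moves: Moves the arm, as the interface text tells. Shifts and turns lie within -1 to 1; 1 stands for 0.4 m of shift or 45 degrees of turn. Its arguments: {"type":"object","properties":{"series":{"type":"array","items":{"type":"array","items":{"type":"array","items":{"type":"number"}}}},"grip_force":{"type":"number"}},"required":["series"]}

```bash
mkdir -p pics; ls; cat > h.py <<'E'
import numpy as np,cv2
from plant import state,snapshot,get_calibration,hand_in
def ray(name,u,v):
    c=get_calibration(name);M=np.array(c["cam_to_world"])
    d=np.array([(u-c["cx"])/c["fx"],-(v-c["cy"])/c["fy"],-1.])
    return M[:3,3],M[:3,:3]@d
def onplane(name,u,v,z):
    o,d=ray(name,u,v);return o+d*(z-o[2])/d[2]
def cloud(name,D):
    c=get_calibration(name);M=np.array(c["cam_to_world"])
    v,u=np.mgrid[:D.shape[0],:D.shape[1]]
    P=np.stack([(u-c["cx"])/c["fx"]*D,-(v-c["cy"])/c["fy"]*D,-D],-1)
    return P@M[:3,:3].T+M[:3,3]
E
python3 - <<'E'
from h import *
print(state()); print({k:v for k,v in get_calibration("top").items()});print(get_calibration("side"))
for n in("top","side"):
    p,d=snapshot(n);cv2.imwrite(f"pics/{n}0.png",p);np.save(f"{n}0.npy",d)
a=[cv2.imread(f"pics/{n}0.png") for n in("top","side")]
E
```

```text
pics
{'t': 0.0, 'joints': array([ 8.89712809e-01,  3.81186755e-01,  1.29832742e+00, -7.80909199e-06,
        1.46357003e+00, -2.15287623e-01]), 'qd': array([ 1.03959210e-05,  1.01217578e-03,  1.28471567e-03, -4.37625105e-04,
        4.20360697e-04,  1.28851096e-03]), 'tau': array([-5.80957949e-04, -4.48455977e+01, -2.31286615e+01, -1.69527730e-04,
        4.69765160e-03, -3.86831388e-06]), 'tool_pos': array([246.79271724, 491.12378316, 201.79428987]), 'tool_rot': array([ 2.30797722e-01,  9.73001467e-01, -6.73798009e-04, -3.19667816e-04]), 'ft_force': array([-0.33679549,  0.89828331,  0.95757615]), 'wrist_torque': array([ 0.01245631, -0.03573624,  0.00662131]), 'grip_force': 0.0, 'opening': 1.0010277001747823}
{'fx': 479.9134368231676, 'fy': 479.9134368231676, 'cx': 256.6658848030129, 'cy': 200.53137756479617, 'cam_to_world': array([[-1.05270177e-02,  9.82453346e-01, -1.86211184e-01,
         2.32393040e+02],
       [-9.99915265e-01, -8.91640105e-03,  9.48480947e-03,
        -5.19532437e-01],
       [ 7.65804920e-03,  1.86295252e-01,  9.82463960e-01,
         1.67096117e+03],
       [ 0.00000000e+00,  0.00000000e+00,  0.00000000e+00,
         1.00000000e+00]])}
{'fx': 490.6771561975125, 'fy': 490.6771561975125, 'cx': 247.83271861542306, 'cy': 193.39235140583983, 'cam_to_world': array([[ 8.24457454e-01,  4.13115309e-01, -3.86788893e-01,
        -1.49713755e+00],
       [-5.65667141e-01,  6.22154824e-01, -5.41243070e-01,
        -7.36267396e+02],
       [ 1.70467774e-02,  6.65025651e-01,  7.46625938e-01,
         1.14924231e+03],
       [ 0.00000000e+00,  0.00000000e+00,  0.00000000e+00,
         1.00000000e+00]])}
```

View pics/top0.png

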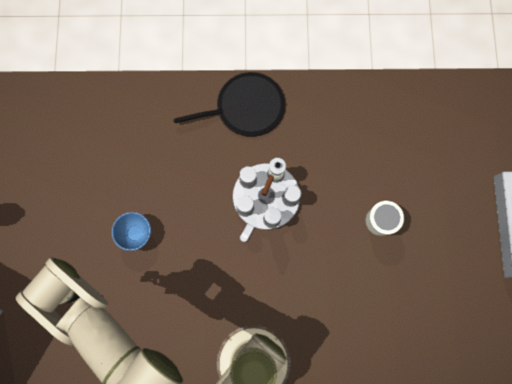

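View pics/side0.png

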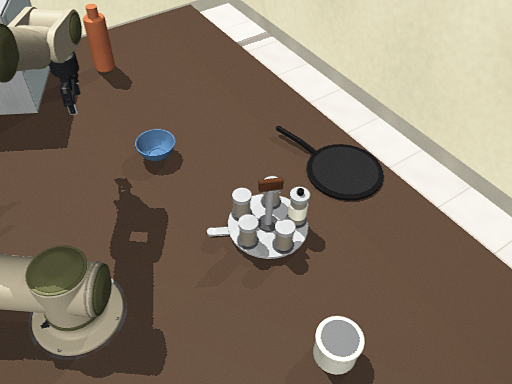

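The top view shows the carousel centre at about (267,196), the handle at (268,187), the tall jar's knob at (278,165) and the tab tip at (245,238). In the side view the handle is at (270,184), the knob at (300,192) and the tab tip at (211,232).

```bash
cat > m.py <<'E'
from h import *
def tri(a,b):
    (o1,d1),(o2,d2)=a,b
    s=np.linalg.lstsq(np.stack([d1,-d2],1),o2-o1,rcond=None)[0]
    p,q=o1+s[0]*d1,o2+s[1]*d2
    return (p+q)/2,np.linalg.norm(p-q)
def blob(m):
    n,l,s,c=cv2.connectedComponentsWithStats(m.astype(np.uint8)); i=1+np.argmax(s[1:,4]); return l==i
def handle(n,p,box):
    h=cv2.cvtColor(p,cv2.COLOR_BGR2HSV); m=np.zeros(h.shape[:2],bool)
    x0,y0,x1,y1=box; m[y0:y1,x0:x1]=((h[...,1]>130)&(h[...,2]>70)&((h[...,0]<15)))[y0:y1,x0:x1]
    return blob(m)
if __name__=="__main__":
    R={}
    for n,box in(("top",(235,150,305,235)),("side",(225,165,315,250))):
        p=cv2.imread(f"pics/{n}0.png");d=np.load(f"{n}0.npy");C=cloud(n,d)
        m=handle(n,p,box);v,u=np.nonzero(m);R[n]=(u.mean(),v.mean())
        P=C[m];P=P[P[:,2]>165];print(n,"handle",m.sum(),R[n],P.mean(0),np.percentile(P[:,2],[5,50,95]))
        _,_,vt=np.linalg.svd((P-P.mean(0))[:,:2]);print("dir",np.degrees(np.arctan2(vt[0,1],vt[0,0])),P.min(0),P.max(0))
        # tray: cloud near z 20..34 around the handle -> circle
        c=P.mean(0)[:2];r=np.hypot(*(C[...,:2]-c).transpose(2,0,1))
        t=(r<150)&(abs(C[...,2]-27)<6);h=cv2.convexHull(C[t][:,:2].astype(np.float32));print("tray",t.sum(),cv2.minEnclosingCircle(h))
        j=(r<125)&(r>50)&(C[...,2]>130);print("tall",j.sum(),C[j].mean(0),np.percentile(C[j][:,2],[5,50,95]))
        t=(r<200)&(r>125)&(C[...,2]>5)&(C[...,2]<18)&(p.min(2)>90);Q=C[t];print("tab",t.sum(),Q.mean(0),Q[np.argsort(np.hypot(*(Q[:,:2]-c).T))[-5:]].mean(0))
        k=np.nonzero(t);print(k[1].mean(),k[0].mean())
    print(tri(ray("top",*R["top"]),ray("side",*R["side"])))
E
python3 m.py
python3 - <<'E'
from h import *
for n,b in(("top",(225,145,315,250)),("side",(200,165,320,265))):
    p=cv2.imread(f"pics/{n}0.png")[b[1]:b[3],b[0]:b[2]];p=cv2.resize(p,None,fx=5,fy=5,interpolation=cv2.INTER_CUBIC)
    cv2.imwrite(f"pics/{n}0c.png",p)
E
```

```text
top handle 69 (np.float64(267.4492753623188), np.float64(184.44927536231884)) [559.65473894 -48.74486429 211.86022206] [207.37532423 211.69741947 216.54598294]
dir 156.53509547763963 [532.00193264 -63.49822212 204.1522087 ] [587.67686355 -34.54932772 218.83638106]
tray 1741 ((561.6326904296875, -48.43513488769531), 116.96576690673828)
tall 219 [637.55922255 -82.70893949 143.3721565 ] [135.23197962 142.13656703 157.86344021]
tab 101 [446.8655827   18.66882556   9.85124048] [407.77871016  35.79808111   8.95085752]
246.8019801980198 229.07920792079207
side handle 106 (np.float64(270.8679245283019), np.float64(180.39622641509433)) [560.21215157 -52.2137093  211.63025238] [208.25838288 211.90157494 214.51504707]
dir 156.3100185879798 [530.95537664 -68.2528348  207.04064992] [590.48012902 -34.84228989 216.89056658]
tray 1878 ((558.6759643554688, -50.38181686401367), 118.6891860961914)
tall 276 [633.78475992 -89.78194091 143.20816488] [133.24192871 142.25183779 156.56426742]
tab 136 [431.0870648   21.47382602   9.87398941] [442.48063101  53.11140274   7.70678092]
216.375 230.40441176470588
(array([561.53722129, -49.35115431, 207.92633551]), np.float64(2.2317036677996214))
```

View pics/top0c.png

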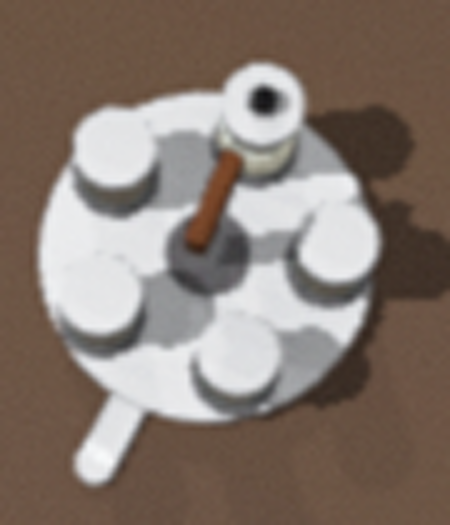

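The axle is at about (560.3, -49.5). The tall jar points to about -23.5° and the tab to about 150.5°. The tool yaw already nearly matches the bar, so a single grip turned about 186° clockwise stays within wrist range. I'll approach now.

apply_moves(series=[[[0,0,0.067,0,0,0.15,-1],[0,0,0.067,0.13,-0.22,0.15,-1],[0,0,0.067,0.26,-0.45,0.15,-1],[0,0,0.067,0.39,-0.675,0.15,-1],[0,0,0.067,0.39,-0.675,0.15,-1]]], grip_force=40)

```text
t: 0.72
tool_pos: [372.7, 273.2, 262.2]
tool_rot: [0.205, 0.979, -0.0, -0.0]
ft_force: [-0.1, 0.4, -1.0]
opening: 1.006
grip_force: 0.0
```

apply_moves(series=[[[0,0,0,0.13,-0.22,0,-1],[0,0,0,0.26,-0.45,0,-1],[0,0,0,0.393,-0.677,0,-1],[0,0,0,0.393,-0.677,0,-1],[0,0,0,0.393,-0.677,0,-1]]])

```text
t: 1.35
tool_pos: [529.7, 2.7, 262.2]
tool_rot: [0.205, 0.979, 0.0, -0.0]
ft_force: [0.9, 0.5, -0.8]
opening: 1.003
grip_force: 0.0
```

apply_moves(series=[[[0,0,0,0,0,0,-1],[0,0,0,0,0,0,-1],[0,0,0,0,0,0,-1]]])

```text
t: 1.72
tool_pos: [528.6, 5.8, 262.6]
tool_rot: [0.204, 0.979, 0.0, 0.0]
ft_force: [-0.0, 0.0, -0.8]
opening: 0.999
grip_force: 0.0
```

apply_moves(series=[[[0,0,0,0.079,-0.138,0,-1],[0,0,0,0.079,-0.138,0,-1],[0,0,0,0.079,-0.138,0,-1],[0,0,0,0.079,-0.138,0,-1]]])

```text
t: 2.22
tool_pos: [560.2, -49.2, 262.8]
tool_rot: [0.204, 0.979, 0.0, 0.0]
ft_force: [-0.1, 1.3, -0.1]
opening: 1.0
grip_force: 0.0
```

```bash
python3 - <<'E'
from h import *
print(state()["tool_pos"],state()["tool_rot"])
o=[]
for n,b in(("top",(225,130,325,250)),("side",(200,95,330,250))):
    p,d=snapshot(n);p=p[b[1]:b[3],b[0]:b[2]];o.append(cv2.resize(p,(390,465),interpolation=cv2.INTER_CUBIC))
cv2.imwrite("pics/a1.png",np.hstack(o))
E
```

```text
[560.2223121  -49.21287166 262.83340502] [2.04342672e-01 9.78899403e-01 4.18930801e-05 1.73840208e-04]
```

View pics/a1.png

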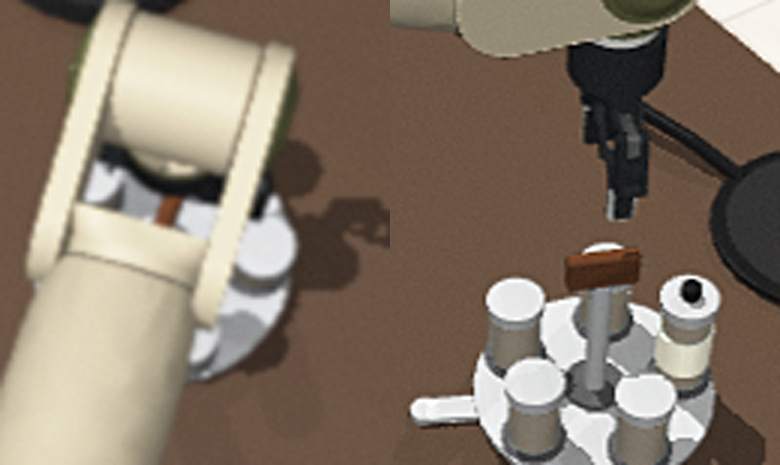

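The fingers (right half, around (620,200)) stand above the bar (600,268) and straddle it. I'll lower to TCP z≈181 and close.

apply_moves(series=[[[0,0,0,0,0,-0.1,-1],[0,0,0,0,0,-0.2,-1],[0,0,0,0,0,-0.205,-1],[0,0,0,0,0,-0.205,-1]]])

```text
t: 2.82
tool_pos: [561.3, -50.4, 182.0]
tool_rot: [0.205, 0.979, -0.0, 0.001]
ft_force: [0.0, -0.6, 1.0]
opening: 0.995
grip_force: 0.0
```

apply_moves(series=[[[0,0,0,0,0,0,1],[0,0,0,0,0,0,1],[0,0,0,0,0,0,1],[0,0,0,0,0,0,1],[0,0,0,0,0,0,1]]], grip_force=40)

```text
t: 3.45
tool_pos: [561.0, -49.9, 180.8]
tool_rot: [0.205, 0.979, 0.001, 0.001]
ft_force: [2.4, 3.8, 2.9]
opening: 0.161
grip_force: 39.1
```

apply_moves(series=[[[0,0,0,0,0,0,1],[0,0,0,0,0,0,1],[0,0,0,0,0,0,1],[0,0,0,0,0,0,1],[0,0,0,0,0,0,1]]])

```text
t: 4.08
tool_pos: [561.0, -49.9, 180.8]
tool_rot: [0.205, 0.979, 0.001, 0.001]
ft_force: [1.7, 6.0, 3.9]
opening: 0.163
grip_force: 39.2
```

It's gripped with a small side force, so I'll start turning clockwise.

apply_moves(series=[[[0,0,-0.18,0,0,0,1],[0,0,-0.36,0,0,0,1],[0,0,-0.54,0,0,0,1],[0,0,-0.72,0,0,0,1],[0,0,-0.9,0,0,0,1]]])

```text
t: 4.7
tool_pos: [561.5, -49.5, 180.8]
tool_rot: [0.533, 0.846, 0.001, 0.001]
ft_force: [3.8, 7.4, 3.0]
opening: 0.157
grip_force: 39.1
```

apply_moves(series=[[[0,0,-0.18,0,0,0,1],[0,0,-0.36,0,0,0,1],[0,0,-0.54,0,0,0,1],[0,0,-0.72,0,0,0,1],[0,0,-0.9,0,0,0,1]]])

```text
t: 5.32
tool_pos: [562.1, -49.4, 180.8]
tool_rot: [0.793, 0.61, 0.002, 0.0]
ft_force: [7.2, 7.7, 1.3]
opening: 0.16
grip_force: 39.0
```

apply_moves(series=[[[0,0,-0.18,0,0,0,1],[0,0,-0.36,0,0,0,1],[0,0,-0.54,0,0,0,1],[0,0,-0.72,0,0,0,1],[0,0,-0.9,0,0,0,1]]])

```text
t: 5.95
tool_pos: [562.6, -49.8, 180.8]
tool_rot: [0.955, 0.297, 0.003, 0.0]
ft_force: [9.9, 5.0, 1.1]
opening: 0.163
grip_force: 39.0
```

apply_moves(series=[[[0,0,-0.18,0,0,0,1],[0,0,-0.36,0,0,0,1],[0,0,-0.54,0,0,0,1],[0,0,-0.72,0,0,0,1],[0,0,-0.9,0,0,0,1]]])

```text
t: 6.58
tool_pos: [562.8, -50.4, 180.9]
tool_rot: [0.999, -0.052, 0.003, -0.0]
ft_force: [9.9, 4.0, -1.0]
opening: 0.159
grip_force: 39.0
```

apply_moves(series=[[[0,0,-0.15,0,0,0,1],[0,0,-0.3,0,0,0,1],[0,0,-0.45,0,0,0,1],[0,0,-0.45,0,0,0,1],[0,0,-0.45,0,0,0,1]]])

```text
t: 7.2
tool_pos: [562.7, -50.7, 180.9]
tool_rot: [0.975, -0.224, 0.003, -0.0]
ft_force: [7.7, 3.4, -0.3]
opening: 0.163
grip_force: 39.0
```

```bash
python3 - <<'E'
from h import *
s=state();q=s["tool_rot"];print(s["tool_pos"],s["joints"],"yaw",np.degrees(2*np.arctan2(q[1],q[0]))-90)
o=[]
for n,b in(("top",(225,130,325,250)),("side",(200,130,330,270))):
    p,d=snapshot(n);cv2.imwrite(f"pics/{n}1.png",p);np.save(f"{n}1.npy",d);p=p[b[1]:b[3],b[0]:b[2]];o.append(cv2.resize(p,(390,430),interpolation=cv2.INTER_CUBIC))
cv2.imwrite("pics/a2.png",np.hstack(o))
E
```

```text
[562.67749965 -50.72147276 180.87175556] [-2.99909263e-01  4.20218717e-01  1.29737604e+00  9.76194128e-04
  1.41886563e+00  1.72329774e+00] yaw -115.92954554339441
```

View pics/a2.png

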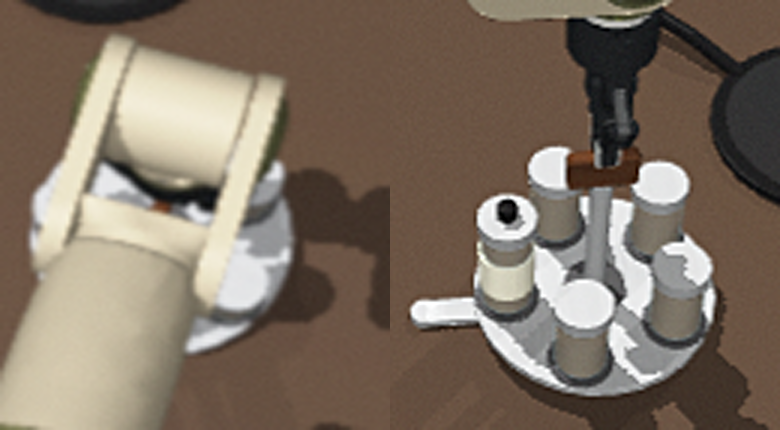

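The grip holds. In the side view the tall jar (508,215) is nearly over the tab (445,312). I'll measure the remaining angle.

```bash
python3 - <<'E'
from h import *
def tray(n,i):
    p=cv2.imread(f"pics/{n}{i}.png");C=cloud(n,np.load(f"{n}{i}.npy"))
    r=np.hypot(C[...,0]-560,C[...,1]+50)
    t=(r<130)&(abs(C[...,2]-27)<6)
    return p,C,r,np.array(cv2.minEnclosingCircle(cv2.convexHull(C[t][:,:2].astype(np.float32)))[0])
for n,i in(("top",0),("side",0),("side",1)):
    p,C,r,ax=tray(n,i)
    # tab: bright pixels outside the tray, cast on z=10
    v,u=np.nonzero((p.min(2)>105)&(r>122)&(r<200)&(C[...,2]<25))
    P=np.array([onplane(n,a,b,10)[:2] for a,b in zip(u,v)]);w=np.hypot(*(P-ax).T)
    P=P[(w>125)&(w<190)&(P[:,0]<500)&(P[:,1]>-30)]
    (c,s,_)=cv2.minAreaRect(P.astype(np.float32));d=P.mean(0)-ax
    vx=cv2.fitLine(P.astype(np.float32),cv2.DIST_HUBER,0,.01,.01).ravel()
    print(n,i,"axle",ax,"N",len(P),"tab centroid ang",np.degrees(np.arctan2(d[1],d[0])),"rect",c,s,np.degrees(np.arctan2(*(np.array(c)-ax)[::-1])),"line",np.degrees(np.arctan2(vx[1],vx[0])))
    # knob and lid of the tall jar
    k=(r>55)&(r<110)&(C[...,2]>148)&(C[...,2]<162)&(p.max(2)<70)
    l=(r>45)&(r<125)&(abs(C[...,2]-142)<4)&(p.min(2)>120)
    for nm,m,z in(("knob",k,153),("lid",l,142)):
        v,u=np.nonzero(m)
        if len(u)<5: print(nm,len(u));continue
        Q=np.array([onplane(n,a,b,z)[:2] for a,b in zip(u,v)]).astype(np.float32)
        q=Q.mean(0) if nm=="knob" else np.array(cv2.minEnclosingCircle(Q)[0]);e=q-ax
        print("  ",nm,len(u),q,np.hypot(*e),np.degrees(np.arctan2(e[1],e[0])))
E
```

```text
top 0 axle [561.63269043 -48.43513489] N 126 tab centroid ang 151.2853574475655 rect (428.8777160644531, 24.50177001953125) (29.60577392578125, 52.99151611328125) 151.21516812415769 line -29.060719
   knob 13 [639.9452  -83.88478] 85.96234674261962 -24.354791639672218
   lid 138 [638.74133301 -83.12422943] 84.55220896278188 -24.221692709535997
side 0 axle [558.67596436 -50.38181686] N 151 tab centroid ang 151.79545731313553 rect (426.9528503417969, 19.96935272216797) (32.87782287597656, 49.231040954589844) 151.89405105663926 line -39.30065
   knob 37 [638.4125  -86.08777] 87.36604723428549 -24.12280044646409
   lid 182 [635.59631348 -87.09498596] 85.23260464236662 -25.514588904846278
side 1 axle [558.734375   -52.43690109] N 155 tab centroid ang 151.06867237734593 rect (426.7171325683594, 19.72521209716797) (32.80617904663086, 49.51746368408203) 151.3384864390363 line -34.210556
   knob 39 [484.07022  -14.172393] 83.89820315015047 152.8653895516464
   lid 183 [484.61172485 -15.09430885] 82.9978099704728 153.2612804659831
```

About 2.4° clockwise remains, and the tolerance is ±6.7°. I'll correct it and firm up the grip.

apply_moves(series=[[[0,0,-0.053,0,0,0,1],[0,0,-0.053,0,0,0,1],[0,0,-0.053,0,0,0,1],[0,0,-0.053,0,0,0,1],[0,0,-0.053,0,0,0,1]]], grip_force=50)

```text
t: 7.92
tool_pos: [562.6, -50.7, 180.9]
tool_rot: [0.97, -0.245, 0.003, -0.0]
ft_force: [9.6, 1.6, 0.6]
opening: 0.153
grip_force: 48.8
```

apply_moves(series=[[[0,0,0,0,0,0,1],[0,0,0,0,0,0,1],[0,0,0,0,0,0,1],[0,0,0,0,0,0,1],[0,0,0,0,0,0,1]]])

```text
t: 8.55
tool_pos: [562.7, -50.8, 180.9]
tool_rot: [0.97, -0.245, 0.003, -0.0]
ft_force: [9.3, 1.6, -1.0]
opening: 0.152
grip_force: 48.8
```

```bash
python3 - <<'E'
from h import *
s=state();q=s["tool_rot"];print(s["tool_pos"],s["ft_force"],s["grip_force"],abs(s["qd"]).max(),"yaw",np.degrees(2*np.arctan2(q[1],q[0]))-90)
p,d=snapshot("side");C=cloud("side",d);r=np.hypot(C[...,0]-560,C[...,1]+50)
l=(r>45)&(r<125)&(abs(C[...,2]-142)<4)&(p.min(2)>120);v,u=np.nonzero(l)
c=np.array(cv2.minEnclosingCircle(np.array([onplane("side",a,b,142)[:2] for a,b in zip(u,v)],np.float32))[0])
f=np.array([560,-50.8])+85*np.array([np.cos(np.radians(151.6)),np.sin(np.radians(151.6))]);print(c,f,c-f)
b0=cv2.imread("pics/side0.png").astype(int)
for n,x in(("bowl",(130,125,182,168)),("tub",(308,312,370,378))):print(n,abs(b0-p)[x[1]:x[3],x[0]:x[2]].mean())
E
```

```text
[562.66182612 -50.75507889 180.91311208] [ 9.32692055  1.58746016 -1.00897023] 48.80064446479082 0.0023958614283362723 yaw -118.3106671340324
[485.17825317 -12.63259029] [485.22987131 -10.37194223] [-0.05161813 -2.26064806]
bowl 1.9894156231365534
tub 6.431247963506028
```

```bash
python3 -c "
from h import *
print(hand_in())"
```

```text
the job is handed in; nothing more can be done
None
```

I handed the job in with the tall jar about 2 mm from its place over the front tab by camera estimate, the bar handle gripped at about 49 N and the arm at rest; the arm stayed clear of the bowl and tub, and the judge returned no verdict.

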